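# Open the dust extractor's suction lever to the third click and start it

## Robot

A 6-joint arm with a two-finger parallel gripper is mounted at the origin on the work surface. World frame = base frame: x ahead of the robot, y to its left, z up, the work surface at z = 0. Lengths are in m, angles in rad, forces in N, time in s.
With the tool pointing down it reaches from about 0.35 to 0.975 m from the base axis. Payload 4.9 kg.
Tool frame: the origin (TCP) lies at the very end of the fingers, on their centre line; the grasp point (between the pads) lies 19 mm behind it; z points along the fingers, y is the direction in which the jaws open and shut (so a half turn about z gives the same grasp; the last joint's range is limited). The gripper opens to 85 mm and grips with 20 to 120 N. Pads are 22 mm wide; open, the fingers measure 114 mm over their backs; the gripper's body (76 mm by 85 mm) begins 54 mm behind the grasp point. The pads swing forward as they close: fully open they stand 13 mm farther back than shut.
Start: joints at [-1.324, 0.053, 1.613, -0, 1.476, -0.119], TCP at [0.224, -0.584, 0.231] pointing down, gripper open.
Joint ranges: [-3.01, 3.01], [-1.01, 2.22], [0.06, 2.58], [-1.02, 4.17], [0.09, 2.62], [-3.14, 3.14]. Speed limits (rad/s): [2.57, 2.57, 3.14, 3.14, 3.14, 3.14].

## Interface

Orientations are given as a 3x3 rotation matrix whose columns are the frame's x, y, z axes.
In Python, from station import manip, optics, job gives the robot as it stands. The module is installed in compiled form; this text tells all that it offers.
- The arm moves only by the tool arm_command, never from a script. Its argument "moves" is a list of rows, each a list of 7 numbers: the turn, a rotation vector about the tool's x, y, z in rad, then the shift along the tool's x, y, z in m, then the opening, from 0 (shut) to 1 (fully open). A call has 1 to 20 rows; each row is the pose to reach, as a shift and turn from the pose commanded when the call began, along the tool's axes at that moment; what a row does not reach only later rows make up. A row lasts 1/12 s, in which the tool goes at most 41.7 mm and 7.16 degrees, less where a joint would pass 70% of its speed; a pose out of reach is approached as far as the arm can. A call with a gripper value outside its range is refused whole. The fingers move at their own pace and stop on an object; "force" is the grip in N (left out, the last holds). Time passes only in rows, so rows that repeat a pose let the fingers close. It gives the time, the measured TCP pose, the force and the opening at its end, in the units of the state.
- manip.state(): the state, without advancing time (a new reading comes with each control period).
- optics.capture(name): name is "scene" or "top" or "wrist"; returns a dict with "frame" (480x640x3 uint8, red, green, blue), "camera_matrix" (3x3 intrinsics, pixels), "origin" and "orientation" of the camera in the world. Camera axes: x right, y up, looking along -z (the intrinsics and any distortion apply to the point x, -y, -z); pixel columns grow to the right and rows downward; lengths in m; the calibration is good to about 2 mm. A picture is of the moment at which its call begins. There is no depth.
- job.close_job(): hands the job in, once; it reports no verdict.
The state is a dict: "time_s": time; "joint_pos": joint angles; "qvel": joint speeds; "joint_efforts": joint torques, N m; "ee_pos": TCP position; "tcp_rot": TCP orientation; "wrist_force": force on the tool from outside, world axes, zero at the start; "torque": the same for the moment, N m; "grip_width": opening from 0.0 (shut) to 1.0 (fully open).
Only numpy, scipy, OpenCV 4.12 (cv2) and the standard library are available. Lean on these libraries where they do the work, as an engineer would, in place of code of your own. Each camera call takes 0.05 s, during which the arm holds its last target.

## Task

Get the dust extractor on the cart ready for carving: with a fingertip push its suction lever open to the third click, counted from fully shut (it may have been left a click or two open already), without running past that click. Then press the flat start button all the way down and take the hand away. Do not pinch the lever, do not press the mushroom-headed stop button, and leave everything else on the cart and on the machine where it stands.

Things in the scene. Friction and masses are not known exactly. Their poses are not given: they have to be found in the camera images.
- extractor: The dust extractor, a fixed grey sheet-steel box 240 (x) x 340 (y) x 150 mm high, flat on top. Origin: centre of its underside, on the cart top; x points away from its intake grille (the grille faces the robot), y along its width, z up. A 3 mm switch plate, 140 (x) x 62 (y) mm, lies on its top at x = -47, y = -120 mm and carries the start and stop buttons.
- slide_housing_top (a point): Centre of the top of the raised aluminium slide housing on the extractor: 48 (x) x 144 (y) x 18 mm high, its top 168 mm above the cart, at x = -50, y = +47 mm in the extractor's frame. The lever runs in its slot along y. On the box beside it (-x side) seven white bars mark the lever's resting places, growing longer from shut (-y end) to fully open (+y end).
- shut_mark (a point): Where the lever stands when fully shut: on the slot at the height of the housing's top, x = -50, y = +5 mm in the extractor's frame. A spring ball clicks into notches every 14 mm. Leaving a notch takes about 5 N; the resistance falls to nothing at the crest half-way to the next, and then the lever jumps on by itself into that next notch, up to 7 mm ahead of the finger.
- suction_slide (a joint): Travel of the suction lever, m: 0 = fully shut against the end stop, growing as the lever moves along the extractor's +y axis, 0.084 = fully open end stop. Seven notches 14 mm apart: shut 0, first click 0.014, second 0.028, third 0.042, and so on. It begins at shut, first or second click or, rarely, balanced on a crest between two.
- lever_knob: The black upright thumb-piece of the suction lever, 26 mm (extractor x) x 14 mm (along the travel, extractor y) x 27 mm high, standing 3 mm above the slide housing. Origin: centre of its underside, 171 mm above the cart; at shut it lies at x = -50, y = +5 mm in the extractor's frame; axes as the extractor's. Its flat 26 x 27 mm sides are what a finger pushes.
- knob_top (a point): Centre of the top of the lever's thumb-piece, 198 mm above the cart.
- start_button_top (a point): Centre of the top face of the start button: flat, round, black, 30 mm across, in a steel collar 46 mm across and 12 mm high; its top stands about 10 mm above the collar, 175 mm above the cart, at x = -90, y = -120 mm in the extractor's frame. It is the button nearer the grille.
- start_button (a joint): How far the start button is pressed, m: 0 released, 0.006 all the way down. It springs back; it takes 1.5 N to begin and 5 N all the way.
- stop_button_top (a point): Centre of the top of the stop button: a black mushroom head 40 mm across, its top 189 mm above the cart, at x = -12, y = -120 mm in the extractor's frame, 78 mm behind the start button.
- stop_button (a joint): How far the stop button is pressed, m: 0 released, 0.006 fully in. To be left alone.
- ashtray: Maroon soapstone ashtray, a round bowl 96 mm across and 30 mm high, standing on the extractor's top behind the slide housing. Origin: centre of its underside.
- riffler: Slim steel riffler file, 128 x 10 x 7 mm, lying on the extractor's top near the far edge. Origin: centre of its underside; its length along its x axis.
- owl: Grey soapstone owl, about 74 mm across and 116 mm high with the ears, standing on the cart beside the extractor. Origin: centre of its underside.
- lion: Cracked light-brown soapstone lion on a plinth 96 x 52 mm, about 80 mm high, beside the extractor. Origin: centre of its underside.
- wax_tin: Round metal wax tin with lid, 74 mm across, 40 mm high, beside the extractor. Origin: centre of its underside.
- raw_block: Rough pink soapstone block, 75 x 60 x 50 mm, beside the extractor. Origin: centre of its underside.

How it is judged:
By the outcome, as a careful person would: the job done as asked, in the order asked, and still so for the second after the job is handed in, with the robot touching nothing.
It also fails if it takes over 69 s, if anything falls off the work surface, if the arm or the gripper's body presses on something with over 40 N, if the wrist force passes 120 N, or if a joint passes its speed limit or range.

## Working session

There is one attempt and no reset: what is moved stays moved. The work goes in short steps, Python scripts to look and compute and a tool call to move; the robot and the scene stay as the last step left them, time stands still between calls to the robot, and variables do not carry over. Pictures are saved under pics/ and viewed, and the job is handed in when it is done.

Besides the shell and the picture viewer there is one more tool, called after ">>>" as name(argument=value, ...) on one line, values as JSON. arm_command: Moves the arm, as the interface text tells. Its arguments: {"type":"object","properties":{"moves":{"type":"array"},"force":{"type":"number"}},"required":["moves"]}

```bash
mkdir -p pics; ls
python3 - <<'E'
from station import manip, optics
import cv2, numpy as np, pickle
s=manip.state();print({k:np.round(v,4) for k,v in s.items()})
for n in ("scene","top","wrist"):
    c=optics.capture(n); pickle.dump(c,open(f'pics/{n}0.pkl','wb'))
    cv2.imwrite(f'pics/{n}0.png',c['frame'][:,:,::-1]); print(n,{k:np.round(v,4).tolist() for k,v in c.items() if k!='frame'})
E
```

```text
pics
{'time_s': np.float64(0.0), 'joint_pos': array([-1.324 ,  0.0534,  1.6143, -0.    ,  1.476 , -0.119 ]), 'qvel': array([ 0.0003,  0.0005,  0.0015,  0.0016, -0.0003,  0.0008]), 'joint_efforts': array([-1.10000e-03, -3.93670e+01, -3.70178e+01, -2.00000e-04,
        7.10000e-03, -0.00000e+00]), 'ee_pos': array([ 0.2234, -0.583 ,  0.2301]), 'tcp_rot': array([[ 9.338e-01,  3.577e-01, -6.000e-04],
       [ 3.577e-01, -9.338e-01,  2.000e-03],
       [ 2.000e-04, -2.100e-03, -1.000e+00]]), 'wrist_force': array([ 0.5257,  0.1056, -0.4141]), 'torque': array([0.0041, 0.0137, 0.0122]), 'grip_width': np.float64(0.9975)}
scene {'camera_matrix': [[611.4596, 0.0, 321.6158], [0.0, 611.4596, 230.5658], [0.0, 0.0, 1.0]], 'origin': [1.2066, 0.2637, 0.9862], 'orientation': [[-0.3308, -0.7444, 0.58], [0.9437, -0.2569, 0.2086], [-0.0063, 0.6163, 0.7875]]}
top {'camera_matrix': [[609.3453, 0.0, 327.08], [0.0, 609.3453, 251.1584], [0.0, 0.0, 1.0]], 'origin': [0.4153, 0.0201, 1.3804], 'orientation': [[-0.0087, 0.989, -0.1479], [-1.0, -0.009, -0.0015], [-0.0029, 0.1478, 0.989]]}
wrist {'camera_matrix': [[355.6047, 0.0, 318.0375], [0.0, 355.6047, 240.8614], [0.0, 0.0, 1.0]], 'origin': [0.2972, -0.5553, 0.3718], 'orientation': [[0.3586, 0.8889, 0.2852], [-0.9335, 0.3423, 0.1069], [-0.0026, -0.3046, 0.9525]]}
```

View pics/scene0.png

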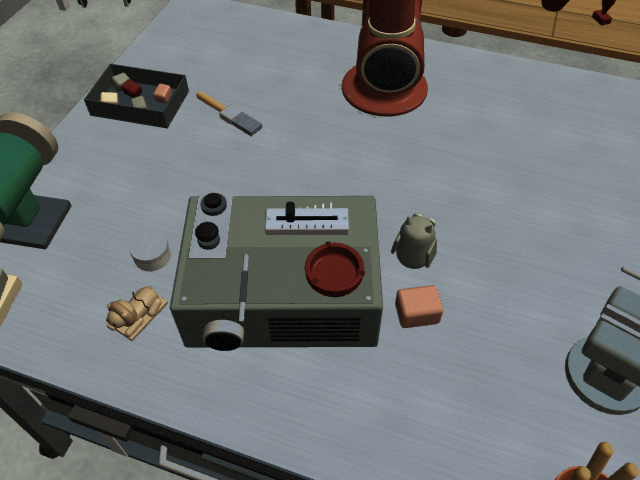

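View pics/top0.png

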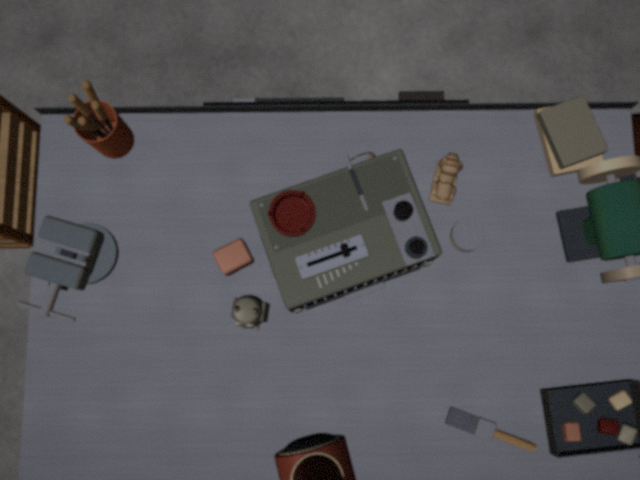

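Run:
```python
import cv2
a=cv2.imread('pics/top0.png')
cv2.imwrite('pics/topc.png',cv2.resize(a[70:290,280:540],None,fx=3,fy=2.7,interpolation=cv2.INTER_CUBIC)[:600,:800])
```

```text
(no output)
```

View pics/topc.png

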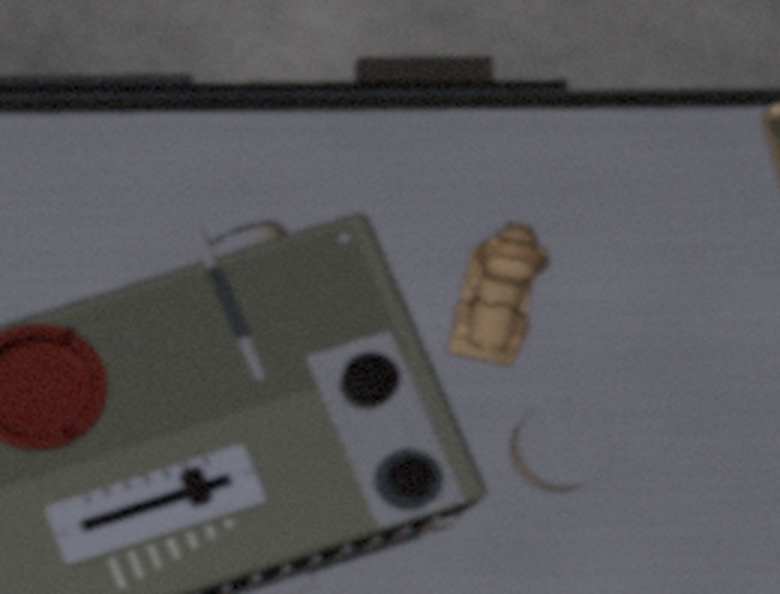

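Run:
```python
import cv2
a=cv2.imread('pics/scene0.png')
cv2.imwrite('pics/scenec.png',cv2.resize(a[185:355,165:395],None,fx=3.4,fy=3.4,interpolation=cv2.INTER_CUBIC))
```

```text
(no output)
```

View pics/scenec.png

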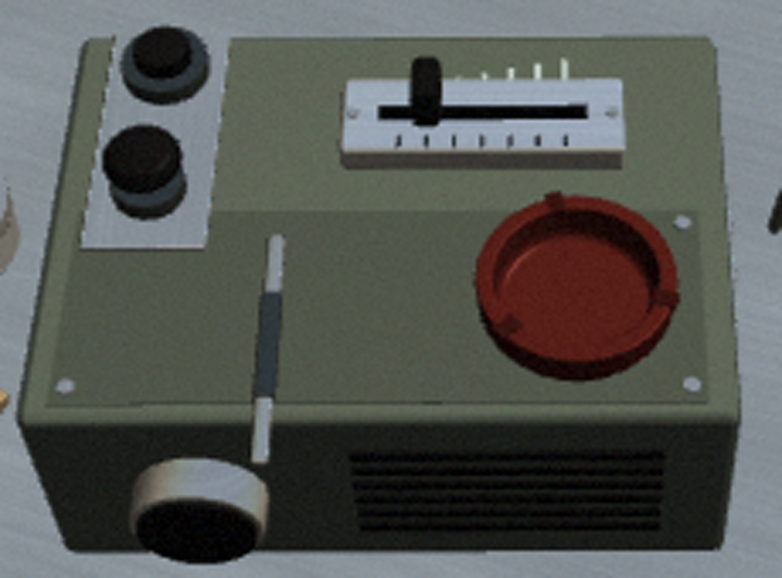

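View pics/wrist0.png

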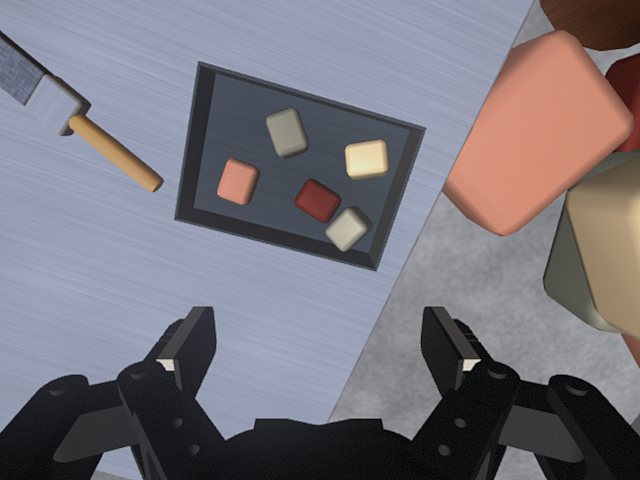

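```bash
cat > h.py <<'E'
import numpy as np, pickle
from scipy.optimize import least_squares
def proj(c,P):
    P=np.atleast_2d(P); p=(P-c['origin'])@c['orientation']; K=c['camera_matrix']
    return np.c_[K[0,2]+K[0,0]*p[:,0]/-p[:,2], K[1,2]+K[1,1]*p[:,1]/p[:,2]]
def ray(c,uv,z):
    K=c['camera_matrix']; d=np.array([(uv[0]-K[0,2])/K[0,0],-(uv[1]-K[1,2])/K[1,1],-1.]); d=c['orientation']@d
    o=np.array(c['origin']); return o+d*(z-o[2])/d[2]
def w(q,p):
    p=np.atleast_2d(p)/1000.; c,s=np.cos(q[2]),np.sin(q[2])
    return np.c_[q[0]+c*p[:,0]-s*p[:,1], q[1]+s*p[:,0]+c*p[:,1], p[:,2]]
E
cat > fit.py <<'E'
from h import *
S=pickle.load(open('pics/scene0.pkl','rb'));T=pickle.load(open('pics/top0.pkl','rb'))
H=168
so=[((-74,-25,H),347,80),((-74,119,H),619,80),((-26,119,H),625,150),((-26,-25,H),341,153),((-117,-89,153),231,38),((23,-89,153),206,248),((23,-151,153),80,246),((-12,-120,189),142,150),((-90,-120,175),163,48)]
to=[((-26,119,H),45,508),((-26,-25,H),245,446),((-74,-25,H),265,500),((-74,119,H),70,563),((23,-89,153),307,357),((23,-151,153),387,333),((-12,-120,189),370,378),((-90,-120,175),408,475)]
ps=np.array([o[0] for o in so]);us=np.array([[165+(o[1]+.5)/3.4-.5,185+(o[2]+.5)/3.4-.5] for o in so])
pt=np.array([o[0] for o in to]);ut=np.array([[280+(o[1]+.5)/3-.5,70+(o[2]+.5)/2.7-.5] for o in to])
def res(q,m):
    r=[]
    if m&1: r.append((proj(S,w(q,ps))-us).ravel())
    if m&2: r.append((proj(T,w(q,pt))-ut).ravel())
    return np.concatenate(r)
for m in (1,2,3):
    r=least_squares(res,[.6,0,.2],args=(m,)); print(m,np.round(r.x,4)); print(np.round(r.fun.reshape(-1,2),1).tolist())
    if m==3: np.save('q.npy',r.x)
q=r.x
for t in (0,7,14,21,28,42):
    a=proj(S,w(q,[(-50,5+t,198),(-37,5+t,171)])); b=proj(T,w(q,[(-50,5+t,198)]))
    print(t,np.round((a-[165,185])*3.4).tolist(),np.round((b-[280,70])*[3,2.7]).tolist())
print(w(q,[(-50,19,198),(-90,-120,175),(-50,47,168)]))
E
python3 fit.py
```

```text
1 [ 0.6498 -0.0139  0.3349]
[[-0.7, -0.3], [1.6, -0.5], [0.5, 0.5], [-0.5, -0.2], [0.2, -0.7], [-0.1, 0.4], [-0.0, 1.1], [-0.6, -0.4], [-0.3, -0.3]]
2 [ 0.6485 -0.0144  0.3384]
[[-1.0, -0.4], [-0.5, -1.5], [1.2, 0.6], [-1.4, 1.6], [-0.7, 0.3], [0.8, -0.8], [0.6, -0.6], [1.0, 0.8]]
3 [ 0.6491 -0.0141  0.3368]
[[-0.7, -0.6], [1.5, -0.9], [0.4, 0.0], [-0.6, -0.6], [0.1, -0.9], [-0.1, 0.2], [0.0, 0.9], [-0.6, -0.7], [-0.4, -0.5], [-1.2, -0.8], [-0.6, -1.8], [1.0, 0.3], [-1.6, 1.2], [-0.8, 0.1], [0.7, -1.0], [0.5, -0.8], [0.8, 0.6]]
0 [[396.0, 74.0], [398.0, 129.0]] [[214.0, 477.0]]
7 [[410.0, 74.0], [412.0, 129.0]] [[204.0, 481.0]]
14 [[424.0, 74.0], [426.0, 129.0]] [[194.0, 484.0]]
21 [[438.0, 74.0], [440.0, 129.0]] [[184.0, 487.0]]
28 [[453.0, 74.0], [454.0, 129.0]] [[174.0, 490.0]]
42 [[481.0, 74.0], [482.0, 129.0]] [[154.0, 497.0]]
[[ 0.59564929 -0.01272958  0.198     ]
 [ 0.60382655 -0.15713918  0.175     ]
 [ 0.58639712  0.01369763  0.168     ]]
```

```bash
cat >> h.py <<'E'
def shift(target,p=None,R=None):
    from station import manip
    s=manip.state(); p=s['ee_pos'] if p is None else p; R=s['tcp_rot'] if R is None else R
    return np.asarray(R).T@(np.asarray(target)-p)
def ext(q,p):
    d=np.asarray(p)-[q[0],q[1],0]; c,s=np.cos(q[2]),np.sin(q[2]); return 1000*np.array([c*d[0]+s*d[1],-s*d[0]+c*d[1],d[2]])
def st(q):
    from station import manip
    from scipy.spatial.transform import Rotation as Ro
    s=manip.state(); c,sn=np.cos(q[2]),np.sin(q[2])
    E=np.array([[-sn,-c,0],[c,-sn,0],[0,0,1]])  # desired: tool x=ext y
    D=np.c_[[-sn,c,0],[c,sn,0],[0,0,-1]]
    f=s['wrist_force'];
    print('t',s['time_s'],'ext',np.round(ext(q,s['ee_pos']),1),'F_ext',np.round([c*f[0]+sn*f[1],-sn*f[0]+c*f[1],f[2]],2),'grip',round(float(s['grip_width']),3),'turn_needed',np.round(Ro.from_matrix(s['tcp_rot'].T@D).as_rotvec(),4))
    return s
E
python3 - <<'E'
from h import *
q=np.load('q.npy'); st(q); print(shift(w(q,[(-50,-20,265)])[0]))
E
```

```text
t 0.15 ext [-589.8 -396.4  230.3] F_ext [ 0.85  0.52 -0.48] grip 1.001 turn_needed [-1.1000e-03 -1.4000e-03 -1.5418e+00]
[ 0.55049575 -0.36064916 -0.03398474]
```

>>> arm_command(moves=[[0, 0, 0, 0, 0, -0.034, 0], [0, 0, -1.542, 0.55, -0.361, -0.034, 0], [0, 0, -1.542, 0.55, -0.361, -0.034, 0], [0, 0, -1.542, 0.55, -0.361, -0.034, 0], [0, 0, -1.542, 0.55, -0.361, -0.034, 0], [0, 0, -1.542, 0.55, -0.361, -0.034, 0], [0, 0, -1.542, 0.55, -0.361, -0.034, 0], [0, 0, -1.542, 0.55, -0.361, -0.034, 0], [0, 0, -1.542, 0.55, -0.361, -0.034, 0], [0, 0, -1.542, 0.55, -0.361, -0.034, 0], [0, 0, -1.542, 0.55, -0.361, -0.034, 0], [0, 0, -1.542, 0.55, -0.361, -0.034, 0], [0, 0, -1.542, 0.55, -0.361, -0.034, 0], [0, 0, -1.542, 0.55, -0.361, -0.034, 0], [0, 0, -1.542, 0.55, -0.361, -0.034, 0], [0, 0, -1.542, 0.55, -0.361, -0.034, 0], [0, 0, -1.542, 0.55, -0.361, -0.034, 0], [0, 0, -1.542, 0.55, -0.361, -0.034, 0], [0, 0, -1.542, 0.55, -0.361, -0.034, 0], [0, 0, -1.542, 0.55, -0.361, -0.034, 0]], force=30)

```text
time_s: 1.82
ee_pos: [0.6077, -0.0499, 0.2648]
tcp_rot: [[-0.331, 0.944, -0.001], [0.944, 0.331, -0.0], [0.0, -0.001, -1.0]]
wrist_force: [-0.3, -0.0, -0.7]
grip_width: 0.0
```

```bash
cat > look.py <<'E'
import sys,cv2
from h import *
from station import optics
q=np.load('q.npy')
for a in sys.argv[2:]:
    c=optics.capture(a);n=f'pics/{a}{sys.argv[1]}';pickle.dump(c,open(n+'.pkl','wb'));im=c['frame'][:,:,::-1]
    if a=='scene': im=cv2.resize(im[150:320,165:395],None,fx=3.4,fy=3.4,interpolation=cv2.INTER_CUBIC)
    cv2.imwrite(n+'.png',im)
st(q)
E
python3 look.py 1 wrist scene
```

```text
t 1.9167 ext [-51.4 -20.8 265.2] F_ext [-0.61 -0.45  0.3 ] grip -0.001 turn_needed [-0.0004  0.     -0.0012]
```

View pics/wrist1.png

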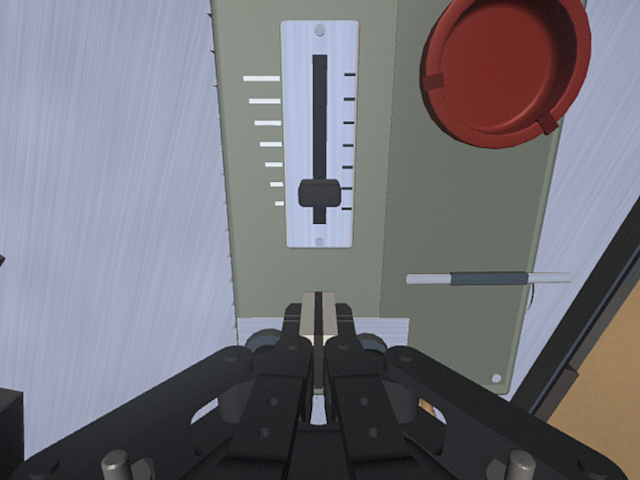

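View pics/scene1.png

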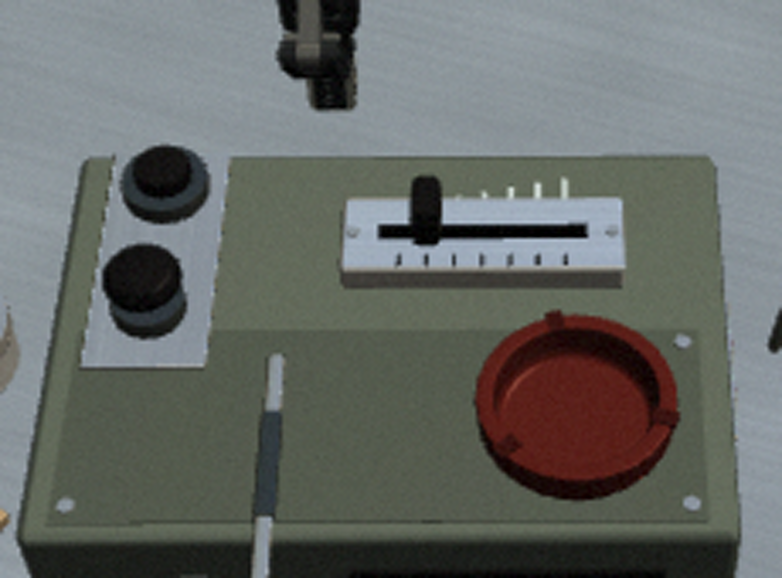

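Run:
```python
from h import *
import cv2
q=np.load('q.npy');c=pickle.load(open('pics/wrist1.pkl','rb'))
for t in (0,7,14,21,28,42): print(t,np.round(proj(c,w(q,[(-63,12+t,198),(-37,12+t,198),(-37,-2+t,198),(-50,12+t,171)])),1).tolist())
print(np.round(proj(c,w(q,[(-74,-25,168),(-74,119,168),(-26,119,168),(-26,-25,168)])),1).tolist())
cv2.imwrite('pics/w1c.png',cv2.resize(c['frame'][160:360,230:430,::-1],None,fx=3,fy=3,interpolation=cv2.INTER_CUBIC))
```

```text
0 [[296.5, 207.9], [340.0, 208.0], [339.5, 230.5], [318.2, 199.2]]
7 [[296.3, 196.3], [340.2, 196.4], [339.8, 219.3], [318.3, 188.8]]
14 [[296.1, 184.5], [340.5, 184.5], [340.0, 208.0], [318.3, 178.2]]
21 [[295.9, 172.4], [340.7, 172.4], [340.2, 196.4], [318.3, 167.4]]
28 [[295.7, 160.0], [341.0, 160.1], [340.5, 184.5], [318.3, 156.4]]
42 [[295.2, 134.6], [341.5, 134.6], [341.0, 160.1], [318.4, 133.8]]
[[284.3, 249.9], [277.6, 17.8], [359.5, 18.0], [352.0, 250.0]]
```

View pics/w1c.png

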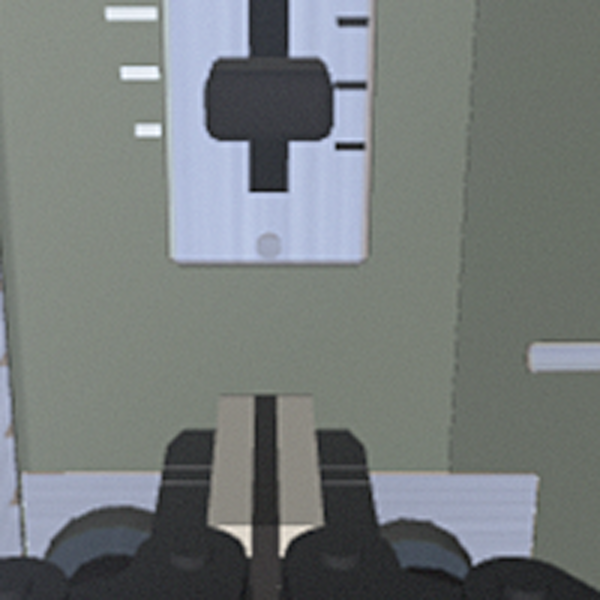

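Run:
```python
from h import *
q=np.load('q.npy');c=pickle.load(open('pics/wrist1.pkl','rb'));s=st(q)
p=s['ee_pos'];R=s['tcp_rot']
for v in ([.011,0,0],[.011,.01,0],[.011,-.01,0],[-.011,0,0],[.011,0,-.04]): print(v,np.round(proj(c,p+R@np.array(v)),1))
print(shift(w(q,[(-50,-12,184)])[0]))
```

```text
t 1.9167 ext [-51.4 -20.8 265.2] F_ext [-0.61 -0.45  0.3 ] grip -0.001 turn_needed [-0.0004  0.     -0.0012]
[0.011, 0, 0] [[314.9 290.3]]
[0.011, 0.01, 0] [[337.9 290.4]]
[0.011, -0.01, 0] [[292.  290.2]]
[-0.011, 0, 0] [[314.9 334.3]]
[0.011, 0, -0.04] [[313.9 343.4]]
[0.00885086 0.00143313 0.08115346]
```

>>> arm_command(moves=[[0, 0, 0, 0.006, 0.0015, 0.03, 0], [0, 0, 0, 0.006, 0.0015, 0.055, 0], [0, 0, 0, 0.006, 0.0015, 0.072, 0], [0, 0, 0, 0.006, 0.0015, 0.081, 0], [0, 0, 0, 0.006, 0.0015, 0.081, 0], [0, 0, 0, 0.006, 0.0015, 0.081, 0], [0, 0, 0, 0.01, 0.0015, 0.081, 0], [0, 0, 0, 0.014, 0.0015, 0.081, 0], [0, 0, 0, 0.017, 0.0015, 0.081, 0], [0, 0, 0, 0.018, 0.0015, 0.081, 0], [0, 0, 0, 0.018, 0.0015, 0.081, 0]])

```text
time_s: 2.83
ee_pos: [0.6037, -0.0319, 0.185]
tcp_rot: [[-0.331, 0.944, 0.001], [0.944, 0.331, -0.0], [-0.001, 0.001, -1.0]]
wrist_force: [0.5, -0.2, 0.5]
grip_width: -0.0
```

```bash
python3 look.py 2 wrist scene
```

```text
t 2.9333 ext [-48.9  -2.  184.6] F_ext [ 0.68 -0.06 -1.02] grip -0.001 turn_needed [0.0004 0.0003 0.0006]
```

View pics/wrist2.png

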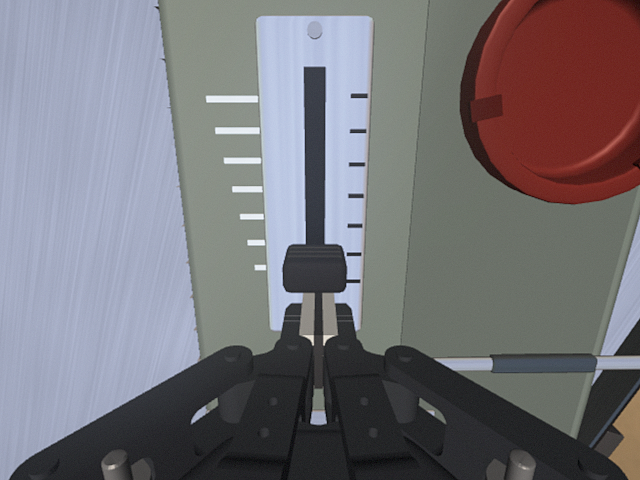

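View pics/scene2.png

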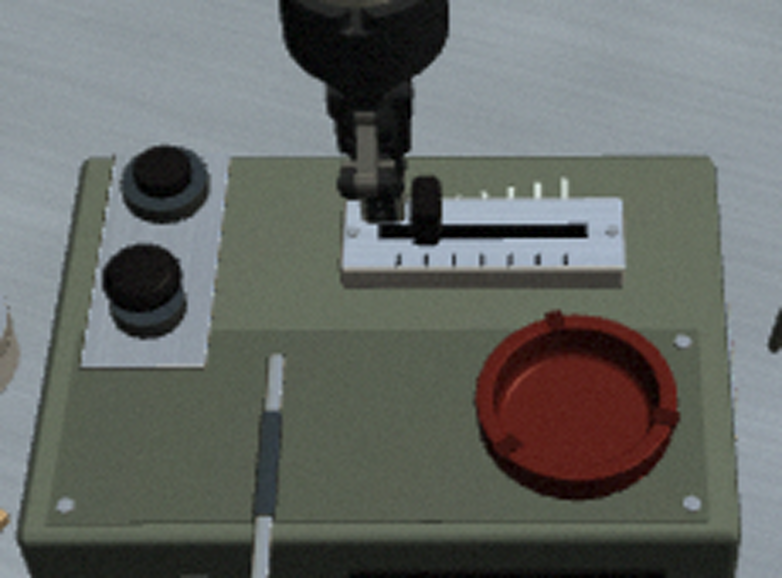

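>>> arm_command(moves=[[0, 0, 0, 0.002, 0, 0, 0], [0, 0, 0, 0.004, 0, 0, 0], [0, 0, 0, 0.005, 0, 0, 0], [0, 0, 0, 0.005, 0, 0, 0], [0, 0, 0, 0.005, 0, 0, 0]])

```text
time_s: 3.35
ee_pos: [0.6021, -0.0284, 0.1844]
tcp_rot: [[-0.33, 0.944, 0.001], [0.944, 0.33, -0.002], [-0.002, 0.0, -1.0]]
wrist_force: [0.9, -5.2, -0.9]
grip_width: 0.006
```

```bash
python3 -c "
from h import *
from station import manip
st(np.load('q.npy'))"
```

```text
t 3.35 ext [-49.1   2.1 184.4] F_ext [-0.88 -5.25 -0.87] grip 0.006 turn_needed [ 0.0003  0.0018 -0.0001]
```

>>> arm_command(moves=[[0, 0, 0, 0.0015, 0, 0, 0], [0, 0, 0, 0.003, 0, 0, 0], [0, 0, 0, 0.0045, 0, 0, 0], [0, 0, 0, 0.006, 0, 0, 0], [0, 0, 0, 0.007, 0, 0, 0], [0, 0, 0, 0.008, 0, 0, 0], [0, 0, 0, 0.009, 0, 0, 0], [0, 0, 0, 0.009, 0, 0, 0], [0, 0, 0, 0.009, 0, 0, 0]])

```text
time_s: 4.1
ee_pos: [0.5988, -0.0189, 0.1843]
tcp_rot: [[-0.331, 0.944, -0.0], [0.944, 0.331, 0.0], [0.0, -0.0, -1.0]]
wrist_force: [0.5, -0.0, 0.0]
grip_width: -0.002
```

```bash
python3 look.py 3 wrist scene
```

```text
t 4.2 ext [-49.1  12.  184.3] F_ext [-0.36  0.37  0.4 ] grip 0.002 turn_needed [-0.0001 -0.0001  0.0003]
```

View pics/wrist3.png

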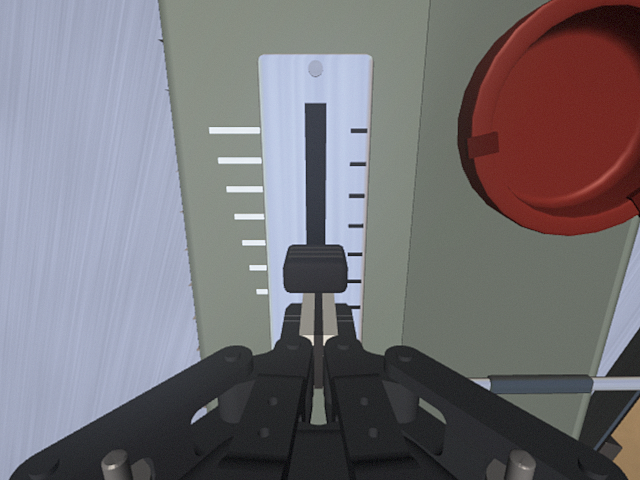

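View pics/scene3.png

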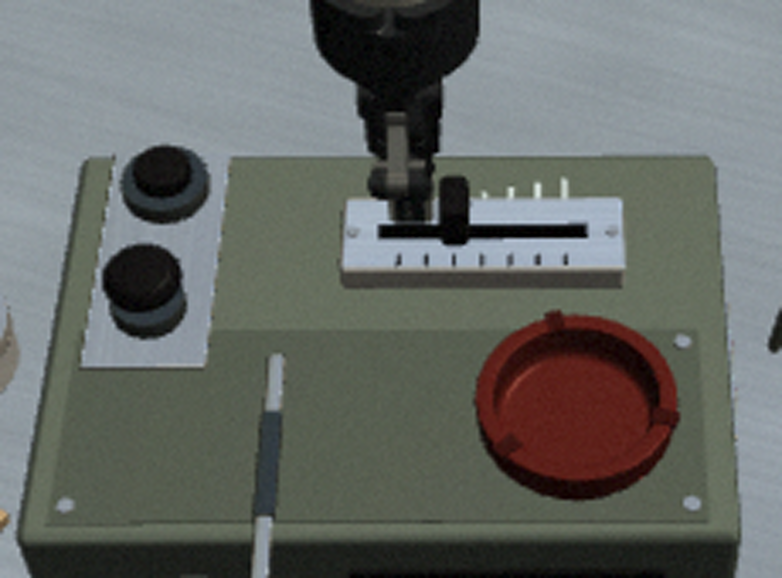

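The lever is now at the second tick (scene column 455), and the finger stands behind it exactly as it did before the first push. I'll repeat the same push.

>>> arm_command(moves=[[0, 0, 0, 0.002, 0, 0, 0], [0, 0, 0, 0.004, 0, 0, 0], [0, 0, 0, 0.005, 0, 0, 0], [0, 0, 0, 0.0065, 0, 0, 0], [0, 0, 0, 0.008, 0, 0, 0], [0, 0, 0, 0.0095, 0, 0, 0], [0, 0, 0, 0.011, 0, 0, 0], [0, 0, 0, 0.012, 0, 0, 0], [0, 0, 0, 0.013, 0, 0, 0], [0, 0, 0, 0.014, 0, 0, 0], [0, 0, 0, 0.014, 0, 0, 0], [0, 0, 0, 0.014, 0, 0, 0]])

```text
time_s: 5.2
ee_pos: [0.5942, -0.0057, 0.1843]
tcp_rot: [[-0.331, 0.944, -0.0], [0.944, 0.331, 0.0], [0.0, 0.0, -1.0]]
wrist_force: [0.1, -0.4, 0.2]
grip_width: 0.0
```

```bash
python3 look.py 4 wrist scene
```

```text
t 5.3 ext [-49.   26.  184.3] F_ext [-0.05 -0.1  -0.81] grip 0.0 turn_needed [ 0.     -0.0001  0.0003]
```

View pics/wrist4.png

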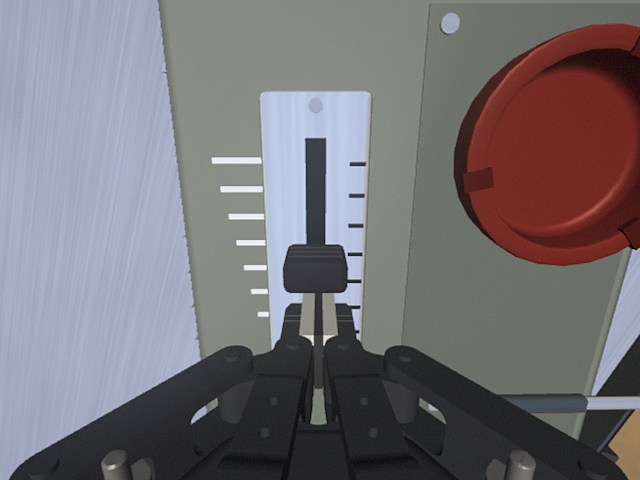

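View pics/scene4.png

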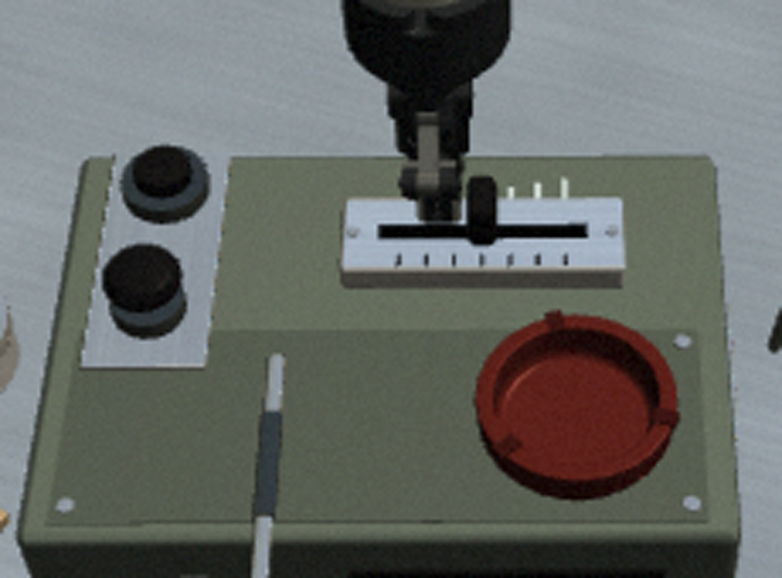

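>>> arm_command(moves=[[0, 0, 0, -0.015, 0, 0, 0], [0, 0, 0, -0.02, 0, -0.03, 0], [0, 0, 0, -0.03, 0, -0.055, 0], [0, 0, 0, -0.06, -0.013, -0.055, 0], [0, 0, 0, -0.095, -0.027, -0.055, 0], [0, 0, 0, -0.125, -0.036, -0.055, 0], [0, 0, 0, -0.145, -0.041, -0.045, 0], [0, 0, 0, -0.145, -0.041, -0.025, 0], [0, 0, 0, -0.145, -0.041, -0.012, 0], [0, 0, 0, -0.145, -0.041, -0.004, 0], [0, 0, 0, -0.145, -0.041, -0.002, 0], [0, 0, 0, -0.145, -0.041, -0.002, 0], [0, 0, 0, -0.145, -0.041, -0.002, 0]])

```text
time_s: 6.38
ee_pos: [0.6039, -0.1558, 0.187]
tcp_rot: [[-0.332, 0.943, 0.001], [0.943, 0.332, -0.0], [-0.001, 0.001, -1.0]]
wrist_force: [0.6, 0.1, 0.4]
grip_width: -0.001
```

```bash
python3 look.py 5 wrist scene
```

```text
t 6.4833 ext [ -89.3 -119.1  187.7] F_ext [-0.29 -0.6   0.46] grip -0.001 turn_needed [0.0016 0.0014 0.0011]
```

View pics/wrist5.png

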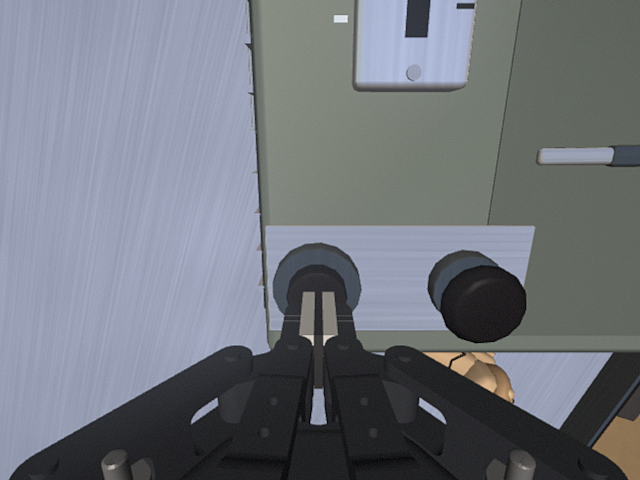

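View pics/scene5.png

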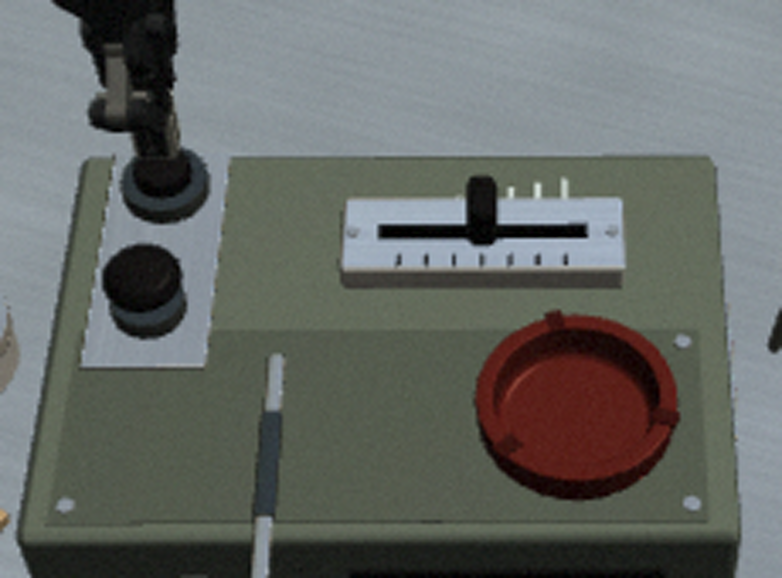

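>>> arm_command(moves=[[0, 0, 0, 0, 0, 0.006, 0], [0, 0, 0, 0, 0, 0.01, 0], [0, 0, 0, 0, 0, 0.013, 0], [0, 0, 0, 0, 0, 0.015, 0], [0, 0, 0, 0, 0, 0.015, 0], [0, 0, 0, 0, 0, 0.015, 0]])

```text
time_s: 6.98
ee_pos: [0.6036, -0.1561, 0.1718]
tcp_rot: [[-0.331, 0.944, 0.0], [0.944, 0.331, 0.0], [0.0, 0.0, -1.0]]
wrist_force: [-0.9, 1.2, 4.2]
grip_width: -0.005
```

>>> arm_command(moves=[[0, 0, 0, 0, 0, 0.002, 0], [0, 0, 0, 0, 0, 0.004, 0], [0, 0, 0, 0, 0, 0.004, 0], [0, 0, 0, 0, 0, 0.004, 0]])

```text
time_s: 7.32
ee_pos: [0.6038, -0.1562, 0.169]
tcp_rot: [[-0.331, 0.944, 0.001], [0.944, 0.331, -0.0], [-0.0, 0.001, -1.0]]
wrist_force: [-3.2, 2.3, 8.1]
grip_width: 0.001
```

>>> arm_command(moves=[[0, 0, 0, 0, 0, 0.001, 0], [0, 0, 0, 0, 0, 0.002, 0], [0, 0, 0, 0, 0, 0.002, 0], [0, 0, 0, 0, 0, 0.002, 0]])

```text
time_s: 7.65
ee_pos: [0.6038, -0.1562, 0.1689]
tcp_rot: [[-0.331, 0.944, 0.001], [0.944, 0.331, -0.0], [-0.0, 0.001, -1.0]]
wrist_force: [-8.3, 3.3, 14.4]
grip_width: 0.001
```

```bash
python3 look.py 6 scene
```

```text
t 7.7 ext [ -89.7 -119.1  168.9] F_ext [-5.54  4.82 15.38] grip -0.002 turn_needed [0.0008 0.0005 0.0004]
```

View pics/scene6.png

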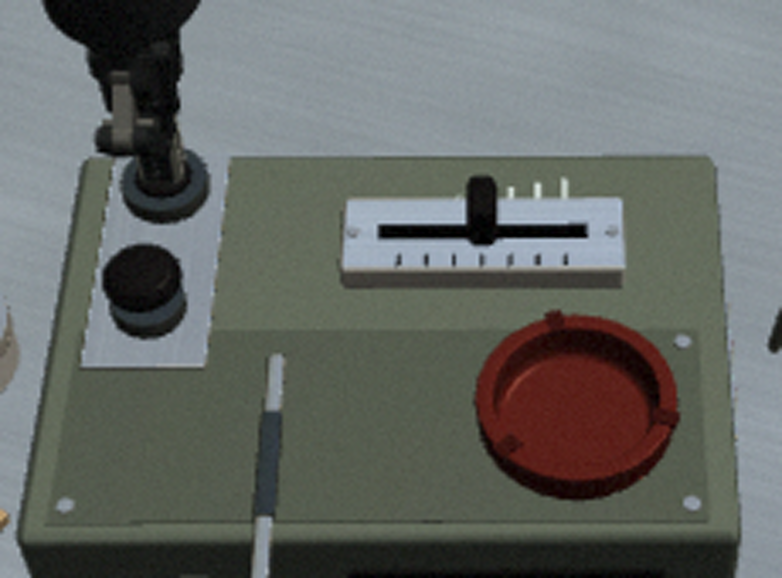

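The button is at its hard stop: the tip stays at 168.9 mm, 6 mm below the released height, while the force rises from 8 to 15 N. Next I'll lift straight up and take the hand away.

>>> arm_command(moves=[[0, 0, 0, 0, 0, -0.01, 0], [0, 0, 0, 0, 0, -0.03, 0], [0, 0, 0, 0, 0, -0.06, 0], [0, 0, 0, 0, 0, -0.095, 0], [0, 0, 0, -0.02, -0.03, -0.12, 0], [0, 0, 0, -0.04, -0.06, -0.13, 0], [0, 0, 0, -0.06, -0.09, -0.13, 0], [0, 0, 0, -0.08, -0.12, -0.13, 0], [0, 0, 0, -0.08, -0.12, -0.13, 0], [0, 0, 0, -0.08, -0.12, -0.13, 0], [0, 0, 0, -0.08, -0.12, -0.13, 0], [0, 0, 0, -0.08, -0.12, -0.13, 0]])

```text
time_s: 8.7
ee_pos: [0.5171, -0.2707, 0.2947]
tcp_rot: [[-0.332, 0.943, -0.001], [0.943, 0.332, 0.001], [0.001, -0.0, -1.0]]
wrist_force: [-0.2, 0.6, 0.8]
grip_width: -0.001
```

```bash
python3 look.py 7 scene top
```

```text
t 8.8 ext [-209.2 -198.4  294.9] F_ext [-0.58  0.46  0.14] grip 0.003 turn_needed [-0.0003 -0.0005  0.0019]
```

View pics/scene7.png

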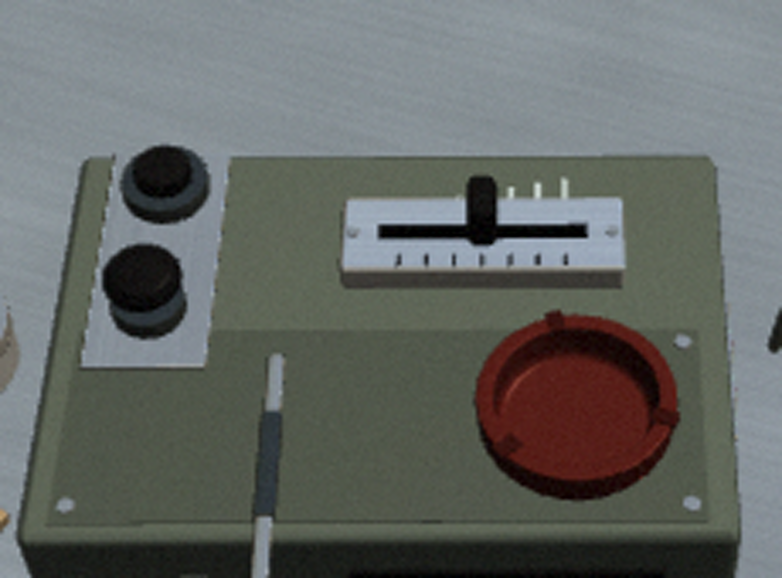

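View pics/top7.png

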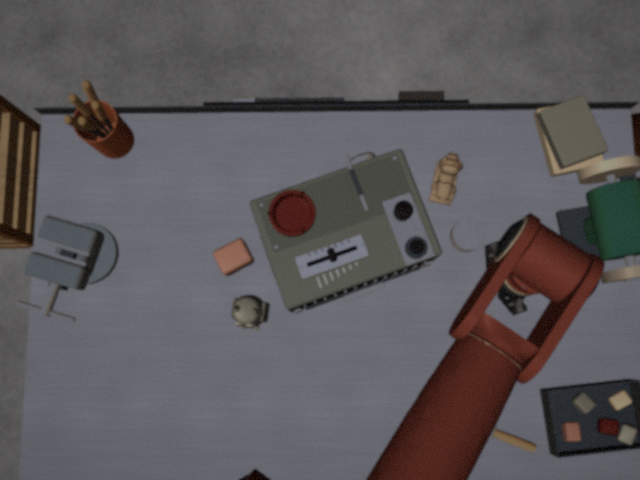

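The lever sits at the fourth tick (the third click, column 482). The start button has sprung back, and everything else stands where it was.

```bash
python3 -c "
from station import job
print(job.close_job())"
```

```text
the job is handed in; nothing more can be done
None
```

The suction lever is at its third click and the start button has been pressed all the way down. The job was handed in at about 9 s of the 69 s allowed.

- **Lever:** It began at the first click. I pushed it with the closed fingertips, without pinching, one notch at a time, checking the pictures after each push. It now stands at the fourth tick mark, counting shut as the first. It measured at image column 482 against a predicted 481, and it stayed there after the finger left and during the button press.
- **Start button:** I pressed it to its hard stop. The tip stopped at 168.9 mm, 6 mm below the released height, while the force rose from 8 to about 15 N. The button sprang back when I lifted the hand away.
- **Everything else:** I never went near the stop button, and the last pictures show everything on the cart and the machine where it stood. The arm is clear, with no force on the wrist above sensor noise.

The one disagreement was about 1 mm between the wrist camera and the position I worked out from the other two. I settled it by finding contact with the lever by force, about 5 N.

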